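# Stop the line, complete the bracket pair, reset the stop

### The arm

A 7-joint arm with a two-finger parallel gripper is mounted at the origin on the work surface. World frame = base frame: x ahead of the robot, y to its left, z up, the work surface at z = 0. Lengths are in mm, angles in degrees, forces in N, time in s.
With the tool pointing down it reaches from about 400 to 850 mm from the base axis. Payload 10.4 kg.
Tool frame: the origin (TCP) lies between the finger pads; the fingertips stand 17 mm ahead of it and the grasp point (between the pads) lies 2 mm behind it; z points along the fingers, y is the direction in which the jaws open and shut (so a half turn about z gives the same grasp; the last joint's range is limited). The gripper opens to 87 mm and grips with 3 to 60 N. Pads are 19 mm wide; open, the fingers measure 117 mm over their backs; the gripper's body (75 mm by 190 mm) begins 51 mm behind the grasp point.
Start: joints at [-75.149, 19.034, -3.707, 83.658, 1.238, 77.344, -5.071], TCP at [173.789, 600.373, 239.576] pointing down, gripper open.
Joint ranges: [-148.97, 148.97], [-28.65, 121.19], [-84.17, 76.75], [9.2, 138.47], [-72.65, 252.65], [3.7, 117.97], [-149.18, 149.18]. Speed limits (degrees/s): [127.2, 127.2, 159.86, 159.86, 180, 180, 180].

### API

Orientations are given as a 3x3 rotation matrix whose columns are the frame's x, y, z axes.
In Python, from bench import bot, viewer gives the robot as it stands.
- The arm moves only by the tool play_rows, never from a script. Its argument "plan" is a list of rows, each an object of numbers: "wx", "wy", "wz": the turn, a rotation vector about the world's x, y, z in rad; "dx", "dy", "dz": the shift along the world's x, y, z in mm; "hand": the closure in counts, from 0 (fully open) to 255 (shut). In form: [{"wx": .., "wy": .., "wz": .., "dx": .., "dy": .., "dz": .., "hand": ..}, ...]. A call has 1 to 12 rows; each row shifts and turns the commanded pose from where the row before left it; what a row does not reach is not made up. A row lasts 1/12 s, in which the tool goes at most 41.7 mm and 7.16 degrees, less where a joint would pass 70% of its speed; a pose out of reach is approached as far as the arm can. A call is refused whole if a number of a shift passes 41.7 or a number of a turn 0.125, either way. A call with a gripper value outside its range is refused whole. The fingers move at their own pace and stop on an object; the grip force is fixed at half the most. Time passes only in rows, so rows that do not move let the fingers close. It gives the time, the measured TCP pose, the force and the opening at its end, in the units of the state.
- bot.get_obs(): the state, without advancing time (a new reading comes with each control period).
- viewer.read_camera(name): name is "scene" or "top" or "wrist"; returns a dict with "color" (384x512x3 uint8, red, green, blue), "range_z" (384x512 float32, mm along the optical axis (not along the pixel's ray), 0 where there is no reading), "fx", "fy", "cx", "cy" (pixels), "R" (3x3) and "t" (3): a world point X has camera coordinates R X + t. Camera axes: x right, y down, z forward; pixel columns grow to the right and rows downward; lengths in mm; the calibration is good to about 2 mm. A picture is of the moment at which its call begins.
- bot.sign_off(): hands the job in, once; it reports no verdict.
The state is a dict: "clock": time; "q": joint angles; "joint_vel": joint speeds; "tau": joint torques, N m; "tcp_pos": TCP position; "tcp_rot": TCP orientation; "force": force on the tool from outside, world axes, zero at the start; "moment": the same for the moment, N m; "width": finger opening in mm.
Only numpy, scipy, OpenCV 4.12 (cv2) and the standard library are available. Lean on these libraries where they do the work, as an engineer would, in place of code of your own. Each camera call takes 0.05 s, during which the arm holds its last target. There are 200 camera calls.

### The job

Make the line safe first: push the red mushroom stop firmly in until it latches and stays in by itself. Then set the loose angle bracket gently on the base of the one lying on the wooden block, straight and square, with its upright at the opposite end so that the pair stays balanced, and without shifting the lower bracket. Finally twist the stop's knob clockwise until it is released and springs back out, and leave everything else alone.

Things in the scene. Friction and masses are not known exactly. Their poses are not given: they have to be found in the camera images.
- stop_grip (a point): centre of the grip bar on the red mushroom stop, on the button's axis; moves with it. z: outward along the axis, which leans 22 deg from vertical, away from the robot; x: along the bar (52 mm), y: across it (18 mm thick). The bar's top is 11 mm above this point along z; 11 mm below it is the top of the mushroom head (64 mm across). It sits mid-face on a yellow 130 x 130 x 50 mm box.
- stop_press (a joint): how far the stop is pushed in, m: 0 out, 0.011 against its hard end. Springs out with 4 N (out) to 8 N (in). Pushed in beyond 0.006 its head turns back to 0 by a torsion spring, hooking an inner pin; let go, it stays latched at 0.008. 10 to 15 N on its middle latches it. Pushed too little, it springs out again.
- stop_twist (a joint): turn of head and bar, rad, clockwise seen from outside positive; 0 latched, 1.4 far end. A torsion spring (0.10 to 0.17 N m) turns it back to 0. When out, it leans at its release angle, 0.72 to 1.1 (differs). To reset: grip the bar, turn clockwise from 0 past the release angle (1.25 does for all); it is then free to spring 8 mm out: let it rise or let go while turned.
- station: fixed stop station: yellow box on a steel foot 150 x 140 mm; origin: centre of the foot's underside, on the table. x: from the high edge of the sloping face (robot side) to its low edge (far side); z up. The box's top edge is 123 mm, the red bar's top about 150 mm above the table.
- lower_base (a point): lower angle bracket (aluminium L, 0.28 kg, loose): base plate 110 (x) x 70 (y) x 8 mm; upright plate 8 mm thick, 70 wide, 60 tall overall at its +x end (x 47 to 55 mm). Point: centre of the base's underside; x to the upright end, z up. It lies flat on the block, so its base's top is 48 mm above the table.
- block: fixed softwood block 100 x 100 x 40 mm under the lower bracket; origin at the centre of its underside, on the table.
- loose: the loose angle bracket, the same shape and size as the lower one, standing on its base on the table; origin at the centre of the underside of its base plate; x points to its upright end.
- loose_upright (a point): centre of the loose bracket's upright plate: 51 mm along x from the bracket's origin, 34 mm above its underside; the upright's top is 26 mm higher. Bracket's axes. The plate is 8 mm thick (x), 70 mm wide (y), to be pinched from above across its thickness.
- loose_base (a point): same point as the loose bracket's origin: centre of its base's underside. When in place, its x is opposite to the lower one's x and it lies about 14 mm from lower_base, on the side away from the lower upright (leaving a 6 mm gap before that upright), and 8 mm higher.
- mallet: bystander: hammer with an orange handle, 240 mm long, lying beyond the work; leave it alone
- can: bystander: can, 60 mm across, 130 mm tall, standing; leave it alone
- tray: bystander: red open parts tray 120 x 160 x 45 mm; leave it alone
Mind the look-alikes: they are no part of the job. What is shaped like the loose but black is not meant.

How it is judged (in metres and radians):
On the way, in this order (a step that is already met when the one before it is completed fails the run):
1. the stop is pushed in, has turned home and stays latched with nothing touching it (value of joint stop_press above 0.006 m and value of joint stop_twist below 0.2 rad and contact force between the fingers and stop_twist below 0.3 N), for 0.2 s.
2. with the stop latched, the loose bracket lies on the lower one's base, upright at the opposite end, let go and at rest (value of joint stop_press above 0.006 m and value of joint stop_twist below 0.2 rad and x of loose_base in the frame of lower_base between -0.03 and -0.006 m and y of loose_base in the frame of lower_base between -0.014 and 0.014 m and z of loose_base in the frame of lower_base between 0.004 and 0.012 m and angle between the x axis of loose_base and the x axis of lower_base, either way round below 0.14 rad and x of loose_upright in the frame of lower_base below -0.04 m and angle between each of loose_base, lower_base's own z axis and vertical below 0.07 rad and linear speed of loose below 0.02 m/s and contact force between the fingers and loose below 0.2 N and distance of lower_base from where it was at the start of the episode below 0.02 m), for 0.2 s.
At the end, for the whole second after the job is handed in: Stop out again (within 2 mm, not latched). Loose bracket let go, flat on the lower base (within 4 mm, 4 deg), upright at the opposite end, centres 6-30 mm apart lengthwise, within 14 mm sideways, square within 8 deg; lower bracket within 20 mm of its start (value of joint stop_press below 0.002 m and value of joint stop_twist above 0.6 rad and x of loose_base in the frame of lower_base between -0.03 and -0.006 m and y of loose_base in the frame of lower_base between -0.014 and 0.014 m and z of loose_base in the frame of lower_base between 0.004 and 0.012 m and angle between the x axis of loose_base and the x axis of lower_base, either way round below 0.14 rad and x of loose_upright in the frame of lower_base below -0.04 m and angle between each of loose_base, lower_base's own z axis and vertical below 0.07 rad and linear speed of loose below 0.02 m/s and contact force between the fingers and loose below 0.2 N and distance of lower_base from where it was at the start of the episode below 0.02 m); the robot touches nothing.
It fails at once if the bracket is dropped or rammed onto the lower one (more than 80 N) (contact force between loose and lower above 80 N).
It fails at once if a bystander is disturbed (shifted more than 30 mm) (distance of any of mallet, can, tray from where it was at the start of the episode above 0.03 m).
It also fails if it takes over 72 s, if anything falls off the work surface, if the arm or the gripper's body presses on something with over 40 N, if the wrist force passes 120 N, or if a joint passes its speed limit or range.

## Working session

There is one attempt and no reset: what is moved stays moved. The work goes in short steps, Python scripts to look and compute and a tool call to move; the robot and the scene stay as the last step left them, time stands still between calls to the robot, and variables do not carry over. Pictures are saved under pics/ and viewed, about 8 in all and at most 12, crops included, and the job is handed in when it is done.

Besides the shell and the picture viewer there is one more tool, called after "Request:" as name([rows], argument=value, ...), one row to a line, values as JSON. play_rows: Moves the arm, as the interface text tells. Its arguments: {"type":"object","properties":{"plan":{"type":"array"}},"required":["plan"]}

```bash
mkdir -p pics; ls; cat > h.py <<'E'
import numpy as np, cv2
from bench import bot, viewer
def cam(n):
    c=viewer.read_camera(n); c['P']=pts(c); return c
def pts(c):
    z=c['range_z']; v,u=np.mgrid[:z.shape[0],:z.shape[1]]
    X=np.stack([(u-c['cx'])/c['fx']*z,(v-c['cy'])/c['fy']*z,z],-1)
    P=(X-c['t'])@c['R']; P[z<=0]=np.nan; return P
def save(n,im,s=1.5):
    cv2.imwrite('pics/'+n+'.png',cv2.resize(im[...,::-1],None,fx=s,fy=s))
E
python3 - <<'E'
from h import *
o=bot.get_obs(); print(o['clock'],o['tcp_pos'],o['tcp_rot'].round(3) if hasattr(o['tcp_rot'],'round') else o['tcp_rot'],o['force'],o['width'])
for n in ['scene','top']:
    c=cam(n); save(n,c['color']); np.savez(n+'.npz',**c); print(n,c['fx'],c['t'],np.array(c['R']).round(3).tolist())
E
```

```text
pics
0.0 [173.7049065  600.01006035 238.76270243] [[-0.961  0.278 -0.   ]
 [ 0.278  0.961 -0.001]
 [-0.    -0.001 -1.   ]] [-0.20884742  0.10449041 -0.08881702] 87.02424286730573
scene 359.85642528174867 [ 201.75126008 -335.26167508 1526.55902797] [[-0.337, 0.942, -0.005], [0.736, 0.26, -0.625], [-0.587, -0.214, -0.781]]
top 357.3120762933209 [  -6.88312023  567.9428563  1090.06235256] [[0.009, -1.0, -0.014], [-0.987, -0.007, -0.16], [0.16, 0.015, -0.987]]
```

View pics/top.png

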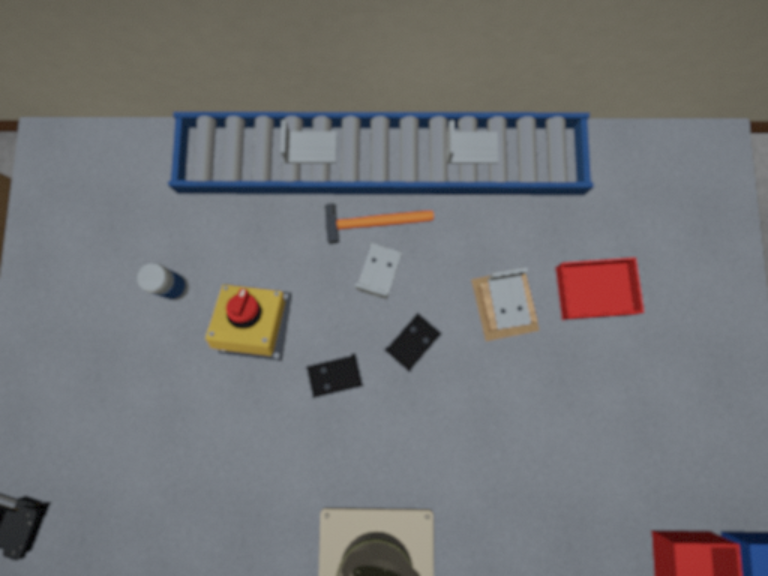

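View pics/scene.png

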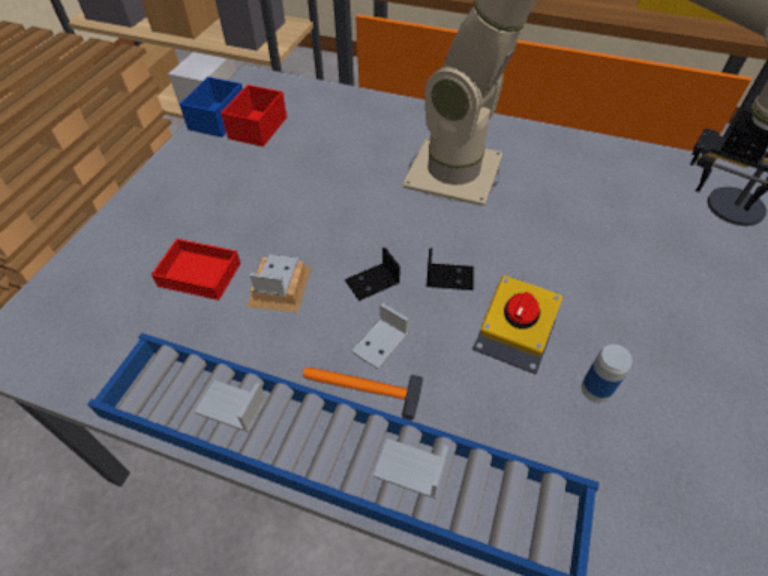

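The top view shows the station at about (242,315), the loose aluminium bracket at (380,270) and the lower bracket on its block at (508,300). The lower one's upright is on the far side; the scene view shows the loose one's upright on the robot side. Next I measure with masks and depth.

```bash
cat > meas.py <<'E'
from h import *
def rect(p,name):
    r=cv2.minAreaRect(p[:,:2].astype(np.float32)); b=cv2.boxPoints(r)
    print(name,len(p),'c',np.round(r[0],1),'size',np.round(r[1],1),'ang',round(r[2],1),'mean',p.mean(0).round(1),'zmed',np.median(p[:,2]).round(1),'zmax',np.percentile(p[:,2],98).round(1))
def sel(c,xr,yr,zr,hsvlo,hsvhi):
    hsv=cv2.cvtColor(c['color'],cv2.COLOR_RGB2HSV); P=c['P']
    m=cv2.inRange(hsv,np.array(hsvlo),np.array(hsvhi))>0
    for i,r in enumerate((xr,yr,zr)): m&=(P[...,i]>r[0])&(P[...,i]<r[1])
    return m
if __name__=='__main__':
  for n in ['scene','top']:
    c=dict(np.load(n+'.npz')); P=c['P']; print('==',n)
    for nm,(u,v) in dict(table=((300,400) if n=='top' else (330,200)),).items(): print(nm,P[v//1,u//1] if v<384 else '')
    for name,(lo,hi),(xr,yr,zr) in [
      ('yellow',((20,120,100),(35,255,255)),((300,800),(50,400),(50,140))),
      ('red',((0,150,60),(8,255,255)),((300,800),(50,400),(90,180))),
      ('redtop',((0,150,60),(8,255,255)),((300,800),(50,400),(125,180))),
      ('wood',((8,70,80),(22,200,255)),((400,750),(-350,-50),(30,46))),
      ('lowbase',((0,0,100),(180,60,255)),((400,750),(-350,-50),(43,53))),
      ('lowup',((0,0,60),(180,60,255)),((400,750),(-350,-50),(56,120))),
      ('loosebase',((0,0,120),(180,60,255)),((450,700),(-80,100),(4,12))),
      ('looseup',((0,0,60),(180,60,255)),((450,700),(-80,100),(15,80)))]:
        m=sel(c,xr,yr,zr,lo,hi)
        p=P[m]
        if len(p)>5: rect(p,name)
        if name=='yellow' and len(p)>50:
            for k in range(3):
                q=p.mean(0); w=np.linalg.svd(p-q,full_matrices=False)[2][2]; w*=np.sign(w[2]); d=(p-q)@w; p=p[abs(d)<4]
            print('plane n',w.round(3),'tilt',np.degrees(np.arccos(w[2])).round(1),'az',np.degrees(np.arctan2(w[1],w[0])).round(1)); rect(p,'face')
E
python3 meas.py
python3 - <<'E'
from h import *
a=dict(np.load('top.npz'))['color'][175:255,125:205]; b=dict(np.load('scene.npz'))['color'][170:250,305:385]
c=dict(np.load('top.npz'))['color'][150:230,210:290]; d=dict(np.load('top.npz'))['color'][170:250,300:380]
im=np.vstack([np.hstack([a,b]),np.hstack([c,d])]); save('crop',im,3.7)
E
```

```text
== scene
table [495.26553403 213.09956972  96.53032344]
yellow 1261 c [506.6 269.9] size [128.8 122.6] ang 83.7 mean [512.5 271.1  94.8] zmed 92.6 zmax 119.8
plane n [ 0.373 -0.042  0.927] tilt 22.1 az -6.5
face 1131 c [507.5 269.9] size [128.5 120.4] ang 83.9 mean [512.8 271.4  94.7] zmed 92.3 zmax 119.5
red 321 c [520.3 268.5] size [60.1 57.9] ang 26.5 mean [526.1 268.4 133.4] zmed 131.3 zmax 156.1
redtop 246 c [519. 269.] size [59.3 54.8] ang 31.5 mean [522.3 269.2 137.7] zmed 134.6 zmax 156.9
wood 172 c [ 546.6 -271.1] size [108.3  99.7] ang 11.9 mean [ 543.3 -249.7   37.5] zmed 37.6 zmax 41.4
lowbase 301 c [ 546.6 -270.8] size [114.2  70.7] ang 11.1 mean [ 532.5 -270.8   46.5] zmed 46.2 zmax 51.4
lowup 210 c [ 597.8 -263.3] size [11.1 71.6] ang 9.1 mean [ 598.7 -261.8   81.3] zmed 81.2 zmax 100.8
loosebase 524 c [620.4   2.8] size [135.  162.6] ang 4.1 mean [619.3   3.3   6.7] zmed 6.5 zmax 10.0
looseup 204 c [615.9  57.9] size [182.7  44.2] ang 38.8 mean [577.6  24.9  40.7] zmed 41.8 zmax 60.9
== top
table 
yellow 1254 c [495.2 267.5] size [127.6 130.9] ang 83.4 mean [484.1 263
[... 191 characters left out ...]
512.9 268.4] size [53.2 65.7] ang 13.9 mean [510.9 263.4 137.8] zmed 136.6 zmax 158.8
redtop 288 c [513.5 266. ] size [53.2 58.8] ang 13.9 mean [511.6 263.2 140.3] zmed 137.9 zmax 159.3
wood 191 c [ 541.4 -273.3] size [98.7 96.8] ang 12.6 mean [ 538.2 -261.9   39.8] zmed 39.9 zmax 44.5
lowbase 719 c [ 542.4 -281.8] size [103.3  85.1] ang 11.1 mean [ 540.7 -275.3   48.1] zmed 48.3 zmax 52.0
lowup 118 c [ 515.7 -172.4] size [ 41.1 307.4] ang 40.1 mean [ 591.3 -262.1   88.7] zmed 96.0 zmax 103.1
loosebase 737 c [575.8  11.6] size [175.6 248.9] ang 89.5 mean [608.    3.5   7.3] zmed 7.3 zmax 11.4
looseup 120 c [620.5  42.6] size [167.2  95.6] ang 64.9 mean [584.5  28.   46.5] zmed 56.5 zmax 63.4
```

View pics/crop.png

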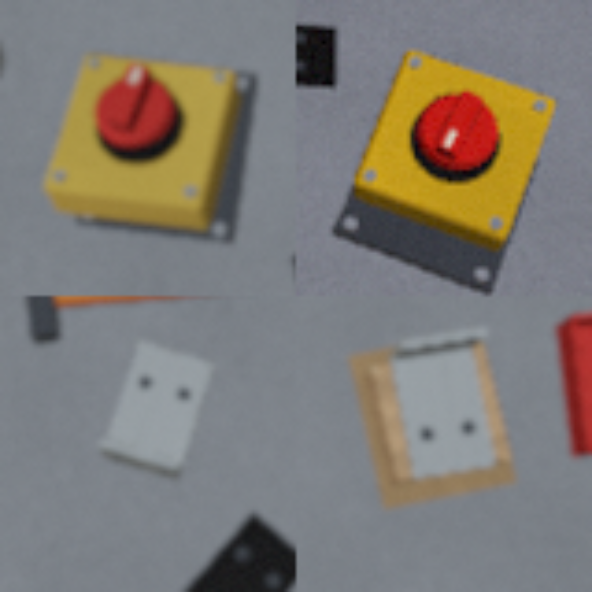

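The crops show the bar pointing to the far side, with its white mark at that end, and the head round. They also show the loose bracket's upright at the near end and the lower bracket's upright at the far end. The face plane measures 22° tilt at azimuth −6.3°, which matches the given geometry. I move above the stop, aligned with its axis.

Request:
play_rows([
  {"dx":27,"dy":-23,"dz":4,"hand":255},
  {"dx":27,"dy":-23,"dz":4,"hand":255},
  {"dx":27,"dy":-23,"dz":4,"hand":255},
  {"dx":27,"dy":-23,"dz":4,"hand":255},
  {"dx":27,"dy":-23,"dz":0,"hand":255},
  {"dx":27,"dy":-23,"dz":0,"hand":255},
  {"dx":27,"dy":-23,"dz":0,"hand":255},
  {"dx":27,"dy":-23,"dz":0,"hand":255},
  {"dx":27,"dy":-23,"dz":0,"wx":0.0106,"wy":0.0955,"hand":255},
  {"dx":27,"dy":-23,"dz":0,"wx":0.0106,"wy":0.0955,"hand":255},
  {"dx":27,"dy":-23,"dz":0,"wx":0.0106,"wy":0.0955,"hand":255},
  {"dx":27,"dy":-23,"dz":0,"wx":0.0106,"wy":0.0955,"hand":255},
])

```text
validation failed for argument at $.pl...
```

Request:
play_rows([
  {"dx":24,"dy":-20,"hand":255},
  {"dx":24,"dy":-20,"hand":255},
  {"dx":24,"dy":-20,"hand":255},
  {"hand":255},
  {"hand":255},
])

```text
validation failed for argument at $.pl...
```

```bash
python3 - <<'E'
from h import *
o=bot.get_obs(); print(o['clock'],o['tcp_pos'].round(1),np.array(o['tcp_rot']).round(3).tolist(),o['force'].round(1),o['width'],o['q'].round(0))
c=cam('wrist'); save('w1',c['color']); np.savez('w1.npz',**c)
print((-c['R'].T@c['t']).round(1))
E
```

```text
0.1 [173.7 600.  238.8] [[-0.961, 0.278, -0.0], [0.278, 0.961, -0.001], [-0.0, -0.001, -1.0]] [-0.1  0.2  0.7] 87.16455110287828 [-75.  19.  -4.  84.   1.  77.  -5.]
[105.9 618.7 384.6]
```

View pics/w1.png

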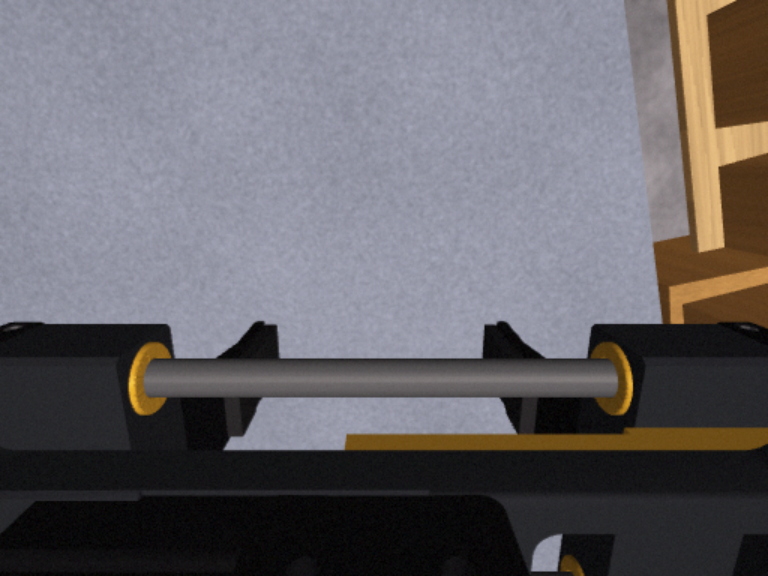

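Those moves were refused because every key has to be present, so that picture only shows bare table between the open fingers. I'm resending them with all keys.

Request:
play_rows([
  {"wx":0,"wy":0,"wz":0,"dx":27,"dy":-23,"dz":4,"hand":255},
  {"wx":0,"wy":0,"wz":0,"dx":27,"dy":-23,"dz":4,"hand":255},
  {"wx":0,"wy":0,"wz":0,"dx":27,"dy":-23,"dz":4,"hand":255},
  {"wx":0,"wy":0,"wz":0,"dx":27,"dy":-23,"dz":4,"hand":255},
  {"wx":0,"wy":0,"wz":0,"dx":27,"dy":-23,"dz":0,"hand":255},
  {"wx":0,"wy":0,"wz":0,"dx":27,"dy":-23,"dz":0,"hand":255},
  {"wx":0,"wy":0,"wz":0,"dx":27,"dy":-23,"dz":0,"hand":255},
  {"wx":0,"wy":0,"wz":0,"dx":27,"dy":-23,"dz":0,"hand":255},
  {"wx":0.0106,"wy":0.0955,"wz":0,"dx":27,"dy":-23,"dz":0,"hand":255},
  {"wx":0.0106,"wy":0.0955,"wz":0,"dx":27,"dy":-23,"dz":0,"hand":255},
  {"wx":0.0106,"wy":0.0955,"wz":0,"dx":27,"dy":-23,"dz":0,"hand":255},
  {"wx":0.0106,"wy":0.0955,"wz":0,"dx":27,"dy":-23,"dz":0,"hand":255},
])

```text
clock: 1.15
tcp_pos: [498.9, 323.3, 256.5]
tcp_rot: [[-0.888, 0.265, -0.375], [0.268, 0.962, 0.044], [0.373, -0.061, -0.926]]
force: [1.5, 1.8, 1.0]
width: 14.8
```

Request:
play_rows([
  {"wx":0,"wy":0,"wz":0,"dx":24,"dy":-20,"dz":0,"hand":255},
  {"wx":0,"wy":0,"wz":0,"dx":24,"dy":-20,"dz":0,"hand":255},
  {"wx":0,"wy":0,"wz":0,"dx":24,"dy":-20,"dz":0,"hand":255},
  {"wx":0,"wy":0,"wz":0,"dx":0,"dy":0,"dz":0,"hand":255},
  {"wx":0,"wy":0,"wz":0,"dx":0,"dy":0,"dz":0,"hand":255},
])

```text
clock: 1.57
tcp_pos: [571.0, 262.4, 254.5]
tcp_rot: [[-0.888, 0.269, -0.373], [0.274, 0.961, 0.041], [0.37, -0.066, -0.927]]
force: [0.1, 0.0, -0.7]
width: 0.4
```

```bash
cat > st.py <<'E'
from h import *
def st():
    o=bot.get_obs(); print(round(o['clock'],2),o['tcp_pos'].round(1),np.array(o['tcp_rot']).round(3).tolist(),'F',o['force'].round(1),'M',o['moment'].round(2),'w',round(o['width'],1),'q',o['q'].round(0)); return o
E
python3 - <<'E'
from st import *
st()
c=cam('wrist'); save('w2',c['color']); np.savez('w2.npz',**c)
E
```

```text
1.57 [571.  262.4 254.5] [[-0.888, 0.269, -0.373], [0.274, 0.961, 0.041], [0.37, -0.066, -0.927]] F [ 0.1  0.  -0.7] M [-0.01 -0.44 -0.03] w 0.4 q [-31.  35.  13.  64. -17. 102.  54.]
```

View pics/w2.png

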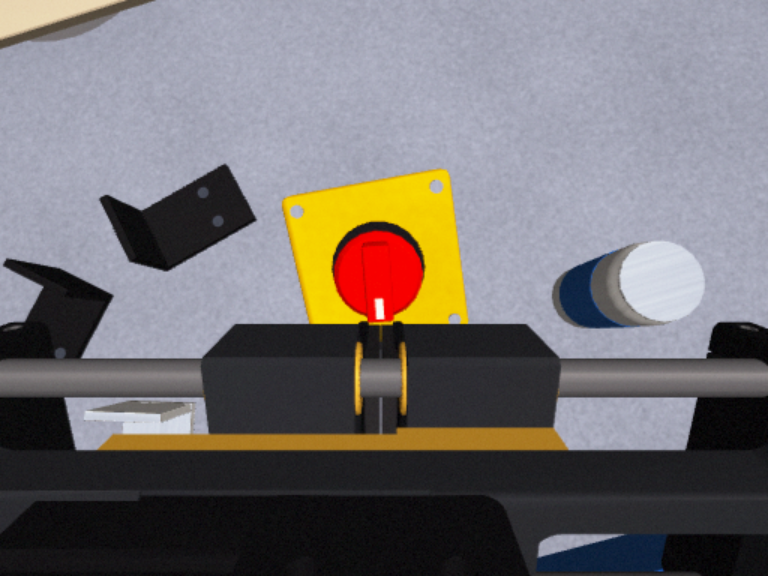

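The wrist view shows the head at about (378,270), the bar along the image's vertical with its white mark at (379,308), and the yellow face from about (283,195) to (466,320).

```bash
cat > stop.py <<'E'
from meas import *
def ray(c,uv,p0,n):
    d=np.c_[(uv[:,0]-c['cx'])/c['fx'],(uv[:,1]-c['cy'])/c['fy'],np.ones(len(uv))]@c['R']
    o=-c['R'].T@c['t']; return o+d*(((p0-o)@n)/(d@n))[:,None]
def stop(c):
    P=c['P']; hsv=cv2.cvtColor(c['color'],cv2.COLOR_RGB2HSV)
    m=cv2.inRange(hsv,(20,120,80),(35,255,255))>0
    m&=(P[...,2]>60)&(P[...,2]<140)&(P[...,1]>150)
    p=P[m]
    for k in range(3):
        q=p.mean(0); w=np.linalg.svd(p-q,full_matrices=False)[2][2]; w*=np.sign(w[2]); p=p[abs((p-q)@w)<4]
    print('face n',w.round(3),'z at 507,270:',(q[2]-((np.array([507,270])-q[:2])@w[:2])/w[2]).round(1))
    n=np.array([.3723,-.0411,.9272])
    r=(cv2.inRange(hsv,(0,150,60),(8,255,255))|cv2.inRange(hsv,(172,150,60),(180,255,255)))
    k=cv2.connectedComponentsWithStats(r); 
    best=max(range(1,k[0]),key=lambda i:k[2][i][4]*(np.nanmedian(P[k[1]==i][:,1])>150))
    mm=k[1]==best; pr=P[mm]
    h=(pr-np.array([507,270,98.6]))@n
    print('red heights over face hist',np.histogram(h[~np.isnan(h)],bins=np.arange(15,75,4)))
    e1=np.cross(n,[0,0,1.]); e1/=np.linalg.norm(e1); e2=np.cross(n,e1)
    cnt=max(cv2.findContours(mm.astype(np.uint8),0,1)[0],key=len)[:,0].astype(float)
    H=float(np.nanpercentile(h,40)); X=ray(c,cnt,np.array([507,270,98.6])+33*n,n)
    ab=np.c_[X@e1,X@e2].astype(np.float32); (ca,r0)=cv2.minEnclosingCircle(ab); C=ca[0]*e1+ca[1]*e2+n*((np.array([507,270,98.6])+33*n)@n)
    print('head circle c at plane33',C.round(1),'r',round(r0,1),'-> face centre',(C-33*n).round(1))
    wm=cv2.inRange(hsv,(0,0,200),(180,60,255))>0; wm&=cv2.dilate(mm.astype(np.uint8),np.ones((15,15)))>0
    v,u=np.nonzero(wm)
    if len(u):
        W=ray(c,np.array([[u.mean(),v.mean()]]),np.array([507,270,98.6])+55*n,n)[0]; T=C+22*n
        d=W-T; print('mark',len(u),u.mean(),v.mean(),W.round(1),'from axis',np.linalg.norm(d).round(1),'az',np.degrees(np.arctan2(d[1],d[0])).round(1))
if __name__=='__main__':
    import sys; stop(dict(np.load(sys.argv[1])))
E
python3 stop.py w2.npz; python3 stop.py scene.npz; python3 stop.py top.npz
```

```text
face n [ 0.369 -0.04   0.929] z at 507,270: 98.5
red heights over face hist (array([  0,   0,  10, 100, 922, 723,   9,   9,  14,  97, 754,   0,   0,
         0]), array([15, 19, 23, 27, 31, 35, 39, 43, 47, 51, 55, 59, 63, 67, 71]))
head circle c at plane33 [519.  265.3 129.2] r 33.5 -> face centre [506.7 266.6  98.6]
mark 64 252.796875 205.765625 [541.9 261.1 143.5] from axis 16.3 az -12.3
face n [0.035 0.02  0.999] z at 507,270: 93.5
red heights over face hist (array([  0,   0,   5,  43, 133,  54,   1,   3,   6,  59,  37,   0,   0,
         0]), array([15, 19, 23, 27, 31, 35, 39, 43, 47, 51, 55, 59, 63, 67, 71]))
head circle c at plane33 [521.  267.9 128.5] r 32.8 -> face centre [508.7 269.2  97.9]
mark 5 346.4 206.8 [541.9 263.6 143.6] from axis 14.2 az -14.8
face n [ 0.294 -0.057  0.954] z at 507,270: 97.2
red heights over face hist (array([  0,   0,   8,  24, 102,  58,  14,   8,  11,  35,  41,   0,   0,
         0]), array([15, 19, 23, 27, 31, 35, 39, 43, 47, 51, 55, 59, 63, 67, 71]))
head circle c at plane33 [515.  266.  130.8] r 35.5 -> face centre [502.8 267.4 100.2]
```

Request:
play_rows([
  {"wx":0,"wy":0,"wz":0,"dx":-8.3,"dy":0.4,"dz":-19.5,"hand":255},
  {"wx":0,"wy":0,"wz":0,"dx":-8.3,"dy":0.4,"dz":-19.5,"hand":255},
  {"wx":0,"wy":0,"wz":0,"dx":-8.3,"dy":0.4,"dz":-19.5,"hand":255},
  {"wx":0,"wy":0,"wz":0,"dx":-8.3,"dy":0.4,"dz":-19.5,"hand":255},
  {"wx":0,"wy":0,"wz":0,"dx":-1.9,"dy":0.2,"dz":-4.6,"hand":255},
  {"wx":0,"wy":0,"wz":0,"dx":0,"dy":0,"dz":0,"hand":255},
  {"wx":0,"wy":0,"wz":0,"dx":0,"dy":0,"dz":0,"hand":255},
])

```text
clock: 2.2
tcp_pos: [534.6, 267.0, 174.1]
tcp_rot: [[-0.89, 0.265, -0.372], [0.269, 0.962, 0.042], [0.369, -0.063, -0.927]]
force: [0.1, 0.3, 0.5]
width: 0.5
```

Request:
play_rows([
  {"wx":0,"wy":0,"wz":0,"dx":-1.1,"dy":0.1,"dz":-2.8,"hand":255},
  {"wx":0,"wy":0,"wz":0,"dx":-1.1,"dy":0.1,"dz":-2.8,"hand":255},
  {"wx":0,"wy":0,"wz":0,"dx":-1.1,"dy":0.1,"dz":-2.8,"hand":255},
  {"wx":0,"wy":0,"wz":0,"dx":0,"dy":0,"dz":0,"hand":255},
  {"wx":0,"wy":0,"wz":0,"dx":0,"dy":0,"dz":0,"hand":255},
])

```text
clock: 2.62
tcp_pos: [531.6, 266.5, 164.7]
tcp_rot: [[-0.889, 0.266, -0.372], [0.27, 0.962, 0.042], [0.369, -0.064, -0.927]]
force: [0.8, 0.6, 0.6]
width: 0.5
```

Request:
play_rows([
  {"wx":0,"wy":0,"wz":0,"dx":0.3,"dy":-1.4,"dz":-2.0,"hand":255},
  {"wx":0,"wy":0,"wz":0,"dx":-0.8,"dy":0.1,"dz":-1.9,"hand":255},
  {"wx":0,"wy":0,"wz":0,"dx":-0.8,"dy":0.1,"dz":-1.9,"hand":255},
  {"wx":0,"wy":0,"wz":0,"dx":0,"dy":0,"dz":0,"hand":255},
])

```text
clock: 2.95
tcp_pos: [530.4, 265.2, 159.0]
tcp_rot: [[-0.889, 0.266, -0.372], [0.27, 0.962, 0.042], [0.369, -0.063, -0.927]]
force: [1.1, -0.5, 5.4]
width: 0.9
```

Request:
play_rows([
  {"wx":0,"wy":0,"wz":0,"dx":-0.8,"dy":0.1,"dz":-1.9,"hand":255},
  {"wx":0,"wy":0,"wz":0,"dx":-0.8,"dy":0.1,"dz":-1.9,"hand":255},
  {"wx":0,"wy":0,"wz":0,"dx":0,"dy":0,"dz":0,"hand":255},
])

```text
clock: 3.2
tcp_pos: [529.5, 265.3, 156.2]
tcp_rot: [[-0.89, 0.266, -0.37], [0.27, 0.962, 0.042], [0.368, -0.062, -0.928]]
force: [2.8, -1.0, 7.7]
width: 0.1
```

Request:
play_rows([
  {"wx":0,"wy":0,"wz":0,"dx":-0.8,"dy":0.1,"dz":-1.9,"hand":255},
  {"wx":0,"wy":0,"wz":0,"dx":-0.8,"dy":0.1,"dz":-1.9,"hand":255},
  {"wx":0,"wy":0,"wz":0,"dx":0,"dy":0,"dz":0,"hand":255},
  {"wx":0,"wy":0,"wz":0,"dx":0,"dy":0,"dz":0,"hand":255},
])

```text
clock: 3.53
tcp_pos: [529.7, 265.5, 155.8]
tcp_rot: [[-0.891, 0.267, -0.366], [0.27, 0.962, 0.045], [0.364, -0.059, -0.929]]
force: [5.4, -3.2, 29.1]
width: 0.2
```

Request:
play_rows([
  {"wx":0,"wy":0,"wz":0,"dx":-0.8,"dy":0.1,"dz":-1.9,"hand":255},
  {"wx":0,"wy":0,"wz":0,"dx":-0.4,"dy":0,"dz":-1,"hand":255},
  {"wx":0,"wy":0,"wz":0,"dx":0,"dy":0,"dz":0,"hand":255},
  {"wx":0,"wy":0,"wz":0,"dx":0,"dy":0,"dz":0,"hand":255},
])

```text
clock: 3.87
tcp_pos: [529.9, 265.6, 155.5]
tcp_rot: [[-0.892, 0.268, -0.363], [0.27, 0.962, 0.046], [0.361, -0.057, -0.931]]
force: [6.9, -5.0, 45.0]
width: 0.4
```

It's at the hard end, so I back off along the axis and look.

Request:
play_rows([
  {"wx":0,"wy":0,"wz":0,"dx":0.9,"dy":-0.1,"dz":2.3,"hand":255},
  {"wx":0,"wy":0,"wz":0,"dx":0.9,"dy":-0.1,"dz":2.3,"hand":255},
  {"wx":0,"wy":0,"wz":0,"dx":0,"dy":0,"dz":0,"hand":255},
  {"wx":0,"wy":0,"wz":0,"dx":0,"dy":0,"dz":0,"hand":255},
  {"wx":0,"wy":0,"wz":0,"dx":0.9,"dy":-0.1,"dz":2.3,"hand":255},
  {"wx":0,"wy":0,"wz":0,"dx":0.9,"dy":-0.1,"dz":2.3,"hand":255},
  {"wx":0,"wy":0,"wz":0,"dx":8.9,"dy":-1,"dz":22.2,"hand":255},
  {"wx":0,"wy":0,"wz":0,"dx":11.1,"dy":-1.2,"dz":27.8,"hand":255},
  {"wx":0,"wy":0,"wz":0,"dx":11.1,"dy":-1.2,"dz":27.8,"hand":0},
  {"wx":0,"wy":0,"wz":0,"dx":0,"dy":0,"dz":0,"hand":0},
  {"wx":0,"wy":0,"wz":0,"dx":0,"dy":0,"dz":0,"hand":0},
])

```text
clock: 4.78
tcp_pos: [561.3, 261.8, 236.2]
tcp_rot: [[-0.89, 0.267, -0.371], [0.271, 0.962, 0.042], [0.368, -0.063, -0.928]]
force: [-0.5, 0.1, -1.3]
width: 13.3
```

```bash
python3 - <<'E'
from st import *
from stop import stop
st()
c=cam('wrist'); save('w3',c['color'],1.2); np.savez('w3.npz',**c); stop(c)
E
```

```text
4.78 [561.3 261.8 236.2] [[-0.89, 0.267, -0.371], [0.271, 0.962, 0.042], [0.368, -0.063, -0.928]] F [-0.5  0.1 -1.3] M [-0.09 -0.41  0.04] w 13.3 q [-32.  33.  13.  68. -17.  99.  55.]
face n [ 0.368 -0.04   0.929] z at 507,270: 98.5
red heights over face hist (array([   7,   77,  566, 1136,   35,   38,   46,   75,  882,    0,    0,
          0,    0,    0]), array([15, 19, 23, 27, 31, 35, 39, 43, 47, 51, 55, 59, 63, 67, 71]))
head circle c at plane33 [516.8 266.9 130.1] r 32.1 -> face centre [504.6 268.2  99.5]
mark 68 265.25 206.9558823529412 [538.2 272.4 145.5] from axis 15.5 az 25.7
```

View pics/w3.png

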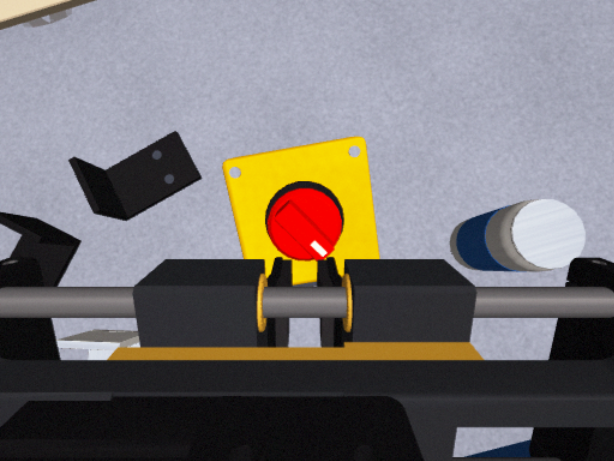

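The stop is latched: the head sits 8 mm lower, and the bar turned to az ≈ 30° with its mark at (318,248) in this picture. Next is a coarse measurement of both brackets.

```bash
cat > br.py <<'E'
from stop import *
def blob(c,u,v,lo,hi):
    hsv=cv2.cvtColor(c['color'],cv2.COLOR_RGB2HSV); m=cv2.inRange(hsv,lo,hi)
    k=cv2.connectedComponents(m)[1]; return (k==k[v,u])&(m>0)
if __name__=='__main__':
    w=dict(np.load('w3.npz')); n=np.array([.3723,-.0411,.9272]); F=np.array([506.5,267.5,98.6])
    W=ray(w,np.array([[265.25,206.96]]),F+47*n,n)[0]; d=W-(F+47*n); print('mark d',d.round(1),np.linalg.norm(d))
    for n_,lo in (('top',4),('scene',4)):
        c=dict(np.load(n_+'.npz')); P=c['P']; hsv=cv2.cvtColor(c['color'],cv2.COLOR_RGB2HSV)
        for nm,cen,zb in (('loose',(600,10),0),('lower',(545,-270),40)):
            near=np.hypot(P[...,0]-cen[0],P[...,1]-cen[1])<85
            s=near&(hsv[...,2]>90)&(hsv[...,1]<60 if nm=='lower' else hsv[...,1]<255)
            for a,b,t in ((4.5,13,'base'),(20,75,'up')):
                p=s&(P[...,2]>zb+a)&(P[...,2]<zb+b)
                k=cv2.connectedComponentsWithStats(p.astype(np.uint8)); 
                if k[0]>1:
                    i=1+np.argmax(k[2][1:,4]); rect(P[k[1]==i],n_+' '+nm+' '+t)
    c=dict(np.load('top.npz')); print(cv2.cvtColor(c['color'],cv2.COLOR_RGB2HSV)[[170,180,175,200,195],[250,255,225,338,300]])
E
python3 br.py
```

```text
mark d [13.8  6.7 -5.2] 16.197096194463565
top loose base 570 c [6.202e+02 3.000e-01] size [73.9 96.6] ang 73.2 mean [620.8  -2.1   8.4] zmed 8.3 zmax 12.3
top loose up 97 c [564.6  15. ] size [69.8  8.7] ang 73.6 mean [563.   14.9  51.7] zmed 58.5 zmax 63.5
top lower base 681 c [ 541.  -275.4] size [102.5  70.2] ang 9.6 mean [ 540.7 -274.9   48.4] zmed 48.4 zmax 52.0
top lower up 110 c [ 594.7 -265.9] size [ 8.5 71. ] ang 9.8 mean [ 593.  -264.    90.8] zmed 97.1 zmax 103.1
scene loose base 508 c [617.9   2.5] size [ 70.  106.3] ang 72.0 mean [618.5   3.    7. ] zmed 6.7 zmax 11.3
scene loose up 72 c [565.8  19. ] size [69.8 11.1] ang 71.3 mean [569.7  27.   52.6] zmed 57.3 zmax 62.1
scene lower base 265 c [ 547. -270.] size [113.6  70.4] ang 12.7 mean [ 534.8 -270.3   47. ] zmed 46.8 zmax 51.6
scene lower up 160 c [ 597.7 -263.3] size [11.1 71.6] ang 9.1 mean [ 598.3 -261.2   83.8] zmed 84.5 zmax 100.9
[[103  19 161]
 [103  19 164]
 [106  24 137]
 [102  20 164]
 [108  22 138]]
```

Request:
play_rows([
  {"wx":-0.0106,"wy":-0.0955,"wz":0,"dx":0,"dy":-20,"dz":5,"hand":0},
  {"wx":-0.0106,"wy":-0.0955,"wz":0,"dx":0,"dy":-20,"dz":5,"hand":0},
  {"wx":-0.0106,"wy":-0.0955,"wz":0,"dx":0,"dy":-20,"dz":5,"hand":0},
  {"wx":-0.0106,"wy":-0.0955,"wz":0,"dx":0,"dy":-20,"dz":5,"hand":0},
  {"wx":0,"wy":0,"wz":-0.1147,"dx":0,"dy":-20,"dz":0,"hand":0},
  {"wx":0,"wy":0,"wz":-0.1147,"dx":0,"dy":-20,"dz":0,"hand":0},
  {"wx":0,"wy":0,"wz":-0.1147,"dx":0,"dy":-20,"dz":0,"hand":0},
  {"wx":0,"wy":0,"wz":-0.1147,"dx":0,"dy":-20,"dz":0,"hand":0},
  {"wx":0,"wy":0,"wz":-0.1147,"dx":0,"dy":-20,"dz":0,"hand":0},
  {"wx":0,"wy":0,"wz":-0.1147,"dx":0,"dy":-20,"dz":0,"hand":0},
  {"wx":0,"wy":0,"wz":-0.1147,"dx":0,"dy":-20,"dz":0,"hand":0},
  {"wx":0,"wy":0,"wz":-0.1147,"dx":0,"dy":-20,"dz":0,"hand":0},
])

```text
clock: 5.83
tcp_pos: [559.2, 21.3, 253.7]
tcp_rot: [[-0.358, 0.934, -0.002], [0.934, 0.358, -0.0], [0.001, -0.002, -1.0]]
force: [1.2, 0.7, 0.4]
width: 85.9
```

Request:
play_rows([
  {"wx":0,"wy":0,"wz":-0.1147,"dx":3,"dy":-14,"dz":-5,"hand":0},
  {"wx":0,"wy":0,"wz":-0.1147,"dx":3,"dy":-14,"dz":-5,"hand":0},
  {"wx":0,"wy":0,"wz":-0.1147,"dx":3,"dy":-14,"dz":-5,"hand":0},
  {"wx":0,"wy":0,"wz":-0.1147,"dx":3,"dy":-14,"dz":-5,"hand":0},
  {"wx":0,"wy":0,"wz":-0.1147,"dx":3,"dy":-14,"dz":-5,"hand":0},
  {"wx":0,"wy":0,"wz":-0.1147,"dx":3,"dy":-14,"dz":-5,"hand":0},
  {"wx":0,"wy":0,"wz":0,"dx":0,"dy":0,"dz":0,"hand":0},
  {"wx":0,"wy":0,"wz":0,"dx":0,"dy":0,"dz":0,"hand":0},
])

```text
clock: 6.5
tcp_pos: [577.4, -62.1, 223.9]
tcp_rot: [[0.31, 0.951, -0.002], [0.951, -0.31, -0.0], [-0.001, -0.002, -1.0]]
force: [-0.3, 1.0, 0.1]
width: 87.0
```

```bash
python3 - <<'E'
from st import *
st()
c=cam('wrist'); save('w4',c['color'],1.2); np.savez('w4.npz',**c)
E
```

```text
6.5 [577.4 -62.1 223.9] [[0.31, 0.951, -0.002], [0.951, -0.31, -0.0], [-0.001, -0.002, -1.0]] F [-0.3  1.   0.1] M [-0.05  0.05  0.02] w 87.0 q [-27.  15.  34.  93.  -9.  74.  -9.]
```

View pics/w4.png

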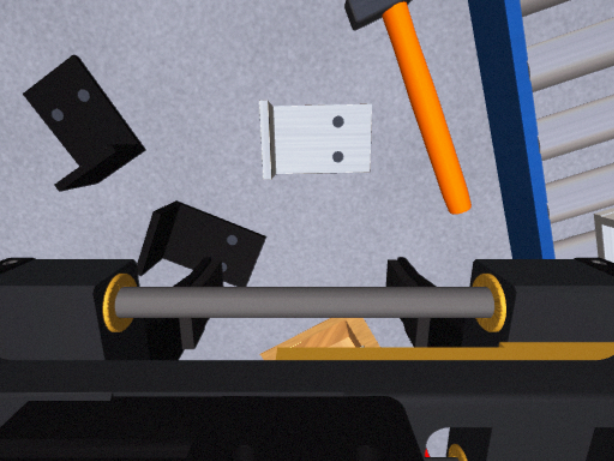

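The loose bracket is clear at about (316,138): its upright edge is at x≈266 and the base runs to x≈371, nearly square with the tool. I measure it by casting rays.

```bash
python3 - <<'E'
from br import *
c=dict(np.load('w4.npz')); P=c['P']; g=c['color'].min(2)
m=(g>165)&(np.hypot(P[...,0]-605,P[...,1]-8)<90)
k=cv2.connectedComponentsWithStats(m.astype(np.uint8)); i=1+np.argmax(k[2][1:,4]); m=k[1]==i; print(k[2][i])
ez=np.array([0,0,1.])
for nm,zr,h in (('up',(48,70),60),('base',(-5,20),8)):
    q=m&(P[...,2]>zr[0])&(P[...,2]<zr[1]); v,u=np.nonzero(q)
    X=ray(c,np.c_[u,v].astype(float),np.array([0,0,h]),ez); rect(P[q],nm+' depth'); rect(X,nm+' ray')
    k2=cv2.findContours(q.astype(np.uint8),0,1)[0]; r=cv2.minAreaRect(np.vstack(k2)); print('px',r)
E
```

```text
[  188    39   139   141 11975]
up depth 458 c [564.3  13.5] size [68.8  7.7] ang 73.1 mean [564.6  14.4  60.6] zmed 60.6 zmax 61.8
up ray 458 c [564.3  13.5] size [68.9  7.5] ang 73.2 mean [564.6  14.4  60. ] zmed 60.0 zmax 60.0
px ((220.6160125732422, 116.49459075927734), (65.34795379638672, 7.038902282714844), 87.33700561523438)
base depth 11517 c [604.1   3.3] size [169.8 179.7] ang 80.1 mean [608.1   3.7   3.7] zmed 1.3 zmax 9.9
base ray 11517 c [604.1   3.2] size [166.6 176.1] ang 80.2 mean [608.1   3.6   8. ] zmed 8.0 zmax 8.0
px ((257.9829406738281, 111.04237365722656), (135.71363830566406, 139.38201904296875), 80.98067474365234)
```

Request:
play_rows([
  {"wx":0,"wy":0,"wz":0.021,"dx":-4.4,"dy":25.2,"dz":-26,"hand":0},
  {"wx":0,"wy":0,"wz":0,"dx":-4.4,"dy":25.2,"dz":-26,"hand":0},
  {"wx":0,"wy":0,"wz":0,"dx":-4.3,"dy":25.2,"dz":-26,"hand":0},
  {"wx":0,"wy":0,"wz":0,"dx":0,"dy":0,"dz":-26,"hand":0},
  {"wx":0,"wy":0,"wz":0,"dx":0,"dy":0,"dz":0,"hand":0},
  {"wx":0,"wy":0,"wz":0,"dx":0,"dy":0,"dz":0,"hand":0},
])

```text
clock: 7.05
tcp_pos: [564.5, 14.1, 121.0]
tcp_rot: [[0.289, 0.957, -0.002], [0.957, -0.289, -0.001], [-0.001, -0.002, -1.0]]
force: [-0.1, -1.0, 1.6]
width: 87.0
```

Request:
play_rows([
  {"wx":0,"wy":0,"wz":0,"dx":0,"dy":-0.5,"dz":-25,"hand":0},
  {"wx":0,"wy":0,"wz":0,"dx":0,"dy":0,"dz":-25,"hand":0},
  {"wx":0,"wy":0,"wz":0,"dx":0,"dy":0,"dz":-20,"hand":0},
  {"wx":0,"wy":0,"wz":0,"dx":0,"dy":0,"dz":-15,"hand":60},
  {"wx":0,"wy":0,"wz":0,"dx":0,"dy":0,"dz":0,"hand":150},
  {"wx":0,"wy":0,"wz":0,"dx":0,"dy":0,"dz":0,"hand":190},
  {"wx":0,"wy":0,"wz":0,"dx":0,"dy":0,"dz":0,"hand":255},
  {"wx":0,"wy":0,"wz":0,"dx":0,"dy":0,"dz":0,"hand":255},
  {"wx":0,"wy":0,"wz":0,"dx":0,"dy":0,"dz":0,"hand":255},
  {"wx":0,"wy":0,"wz":0,"dx":0,"dy":0,"dz":0,"hand":255},
  {"wx":0,"wy":0,"wz":0,"dx":0,"dy":0,"dz":0,"hand":255},
  {"wx":0,"wy":0,"wz":0,"dx":0,"dy":0,"dz":0,"hand":255},
])

```text
clock: 8.05
tcp_pos: [565.4, 13.1, 36.5]
tcp_rot: [[0.291, 0.957, 0.0], [0.957, -0.291, 0.0], [0.0, 0.0, -1.0]]
force: [-0.2, 0.3, 0.1]
width: 35.2
```

Request:
play_rows([
  {"wx":0,"wy":0,"wz":0,"dx":0,"dy":0,"dz":0,"hand":255},
  {"wx":0,"wy":0,"wz":0,"dx":0,"dy":0,"dz":0,"hand":255},
  {"wx":0,"wy":0,"wz":0,"dx":0,"dy":0,"dz":0,"hand":255},
  {"wx":0,"wy":0,"wz":0,"dx":0,"dy":0,"dz":0,"hand":255},
  {"wx":0,"wy":0,"wz":0,"dx":0,"dy":0,"dz":0,"hand":255},
  {"wx":0,"wy":0,"wz":0,"dx":0,"dy":0,"dz":0,"hand":255},
  {"wx":0,"wy":0,"wz":0,"dx":0,"dy":0,"dz":0,"hand":255},
])

```text
clock: 8.63
tcp_pos: [565.1, 13.1, 36.2]
tcp_rot: [[0.291, 0.957, -0.0], [0.957, -0.291, 0.0], [-0.0, -0.0, -1.0]]
force: [-1.8, 0.4, 1.2]
width: 7.6
```

Request:
play_rows([
  {"wx":0,"wy":0,"wz":0,"dx":0,"dy":0,"dz":10,"hand":255},
  {"wx":0,"wy":0,"wz":0,"dx":0,"dy":0,"dz":25,"hand":255},
  {"wx":0,"wy":0,"wz":0,"dx":0,"dy":0,"dz":30,"hand":255},
  {"wx":0,"wy":0,"wz":0,"dx":0,"dy":0,"dz":30,"hand":255},
  {"wx":0,"wy":0,"wz":0,"dx":0,"dy":0,"dz":30,"hand":255},
  {"wx":0,"wy":0,"wz":0,"dx":0,"dy":0,"dz":30,"hand":255},
])

```text
clock: 9.13
tcp_pos: [564.7, 12.7, 193.1]
tcp_rot: [[0.292, 0.956, -0.0], [0.956, -0.292, -0.0], [-0.0, -0.0, -1.0]]
force: [0.3, -0.0, -4.2]
width: 7.7
```

Request:
play_rows([
  {"wx":0,"wy":0,"wz":0.04,"dx":-1.7,"dy":-20,"dz":5,"hand":255},
  {"wx":0,"wy":0,"wz":0.04,"dx":-1.7,"dy":-31,"dz":5,"hand":255},
  {"wx":0,"wy":0,"wz":0.04,"dx":-1.7,"dy":-34,"dz":5,"hand":255},
  {"wx":0,"wy":0,"wz":0.04,"dx":-1.7,"dy":-34,"dz":5,"hand":255},
  {"wx":0,"wy":0,"wz":0.04,"dx":-1.7,"dy":-34,"dz":5,"hand":255},
  {"wx":0,"wy":0,"wz":0.04,"dx":-1.7,"dy":-34,"dz":5,"hand":255},
  {"wx":0,"wy":0,"wz":0.04,"dx":-1.7,"dy":-34,"dz":5,"hand":255},
  {"wx":0,"wy":0,"wz":0.04,"dx":-1.7,"dy":-34,"dz":5,"hand":255},
  {"wx":0,"wy":0,"wz":0.04,"dx":-1.7,"dy":-34,"dz":5,"hand":255},
  {"wx":0,"wy":0,"wz":0.04,"dx":-1.7,"dy":-34,"dz":5,"hand":255},
  {"wx":0,"wy":0,"wz":0.04,"dx":-1.7,"dy":-30,"dz":0,"hand":255},
  {"wx":0,"wy":0,"wz":0.04,"dx":-1.3,"dy":-20,"dz":0,"hand":255},
])

```text
clock: 10.13
tcp_pos: [543.7, -363.6, 241.8]
tcp_rot: [[-0.182, 0.983, -0.001], [0.983, 0.182, -0.002], [-0.001, -0.001, -1.0]]
force: [-0.1, -0.4, -3.8]
width: 7.9
```

Request:
play_rows([
  {"wx":0,"wy":0,"wz":0,"dx":0,"dy":0,"dz":0,"hand":255},
  {"wx":0,"wy":0,"wz":0,"dx":0,"dy":0,"dz":0,"hand":255},
])

```text
clock: 10.3
tcp_pos: [544.1, -361.5, 241.2]
tcp_rot: [[-0.18, 0.984, -0.001], [0.984, 0.18, -0.0], [-0.0, -0.001, -1.0]]
force: [0.2, 1.6, -3.6]
width: 7.8
```

```bash
python3 - <<'E'
from st import *
st()
c=cam('wrist'); save('w5',c['color'],1.2); np.savez('w5.npz',**c)
E
```

```text
10.3 [ 544.1 -361.5  241.2] [[-0.18, 0.984, -0.001], [0.984, 0.18, -0.0], [-0.0, -0.001, -1.0]] F [ 0.2  1.6 -3.6] M [-0.07  0.11 -0.02] w 7.8 q [  3.  26.  37.  81. -15.  79.  51.]
```

View pics/w5.png

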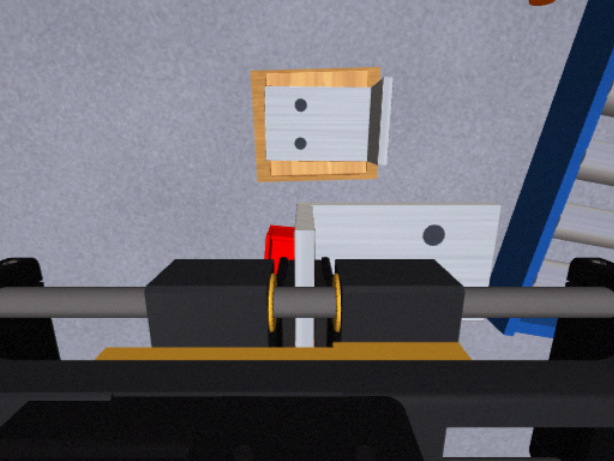

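The lower bracket is at about (325,124), with its upright at x≈387 on the right, and the held bracket is at the bottom with its upright in the fingers at x≈305. That is the wanted opposite arrangement. I measure it finely.

```bash
python3 - <<'E'
from br import *
c=dict(np.load('w5.npz')); P=c['P']; hsv=cv2.cvtColor(c['color'],cv2.COLOR_RGB2HSV); ez=np.array([0,0,1.])
near=np.hypot(P[...,0]-546,P[...,1]+272)<85
def big(q):
    k=cv2.connectedComponentsWithStats(q.astype(np.uint8)); return k[1]==1+np.argmax(k[2][1:,4])
up=big(near&(P[...,2]>88)&(P[...,2]<112)); ba=big(near&(P[...,2]>43.5)&(P[...,2]<54)&(hsv[...,1]<60)); wd=near&(P[...,2]>32)&(P[...,2]<54)
gr=np.zeros_like(up); gr[170:240,245:420]=1; hb=big(gr&(P[...,2]>195)&(P[...,2]<235)&(hsv[...,1]<60))
ht=big((P[...,2]>255)&(P[...,2]<275)&gr&(hsv[...,2]>120)) if ((P[...,2]>255)&(P[...,2]<275)&gr).any() else None
for nm,q,h in (('up',up,100),('base',ba,48),('block',wd,40),('heldbase',hb,213),('heldup',ht,265)):
    if q is None: continue
    v,u=np.nonzero(q); X=ray(c,np.c_[u,v].astype(float),np.array([0,0,h]),ez); rect(P[q],nm+' depth'); rect(X,nm+' ray')
    k2=cv2.findContours(q.astype(np.uint8),0,1)[0]; r=cv2.minAreaRect(np.vstack(k2)); print('   px',np.round(r[0],1),np.round(r[1],1),r[2])
E
```

```text
up depth 766 c [ 594.4 -267.5] size [ 8.7 69.6] ang 10.1 mean [ 593.3 -266.8   99.2] zmed 100.4 zmax 102.0
up ray 766 c [ 593.2 -267.7] size [10.6 69.6] ang 9.9 mean [ 593.2 -266.8  100. ] zmed 100.0 zmax 100.0
   px [319.3 100.4] [10.7 73.7] 4.184916019439697
base depth 5355 c [ 540.7 -276.7] size [102.1  69.9] ang 9.7 mean [ 540.8 -275.9   48.7] zmed 48.7 zmax 50.4
base ray 5355 c [ 541.1 -276.8] size [103.   69.7] ang 9.7 mean [ 540.8 -275.8   48. ] zmed 48.0 zmax 48.0
   px [264.7 102.6] [88.1 61.8] 0.7073193788528442
block depth 7368 c [ 540.7 -277.3] size [102.7 101.2] ang 10.3 mean [ 540.9 -275.6   46.5] zmed 48.3 zmax 50.2
block ray 7368 c [ 541.3 -277.2] size [105.9 100.5] ang 10.5 mean [ 541.1 -275.3   40. ] zmed 40.0 zmax 40.0
   px [265.1 102.5] [86.4 89. ] 88.85424041748047
heldbase depth 7987 c [ 591.9 -340.7] size [110.4  48.4] ang 10.4 mean [ 597.2 -332.8  213.8] zmed 213.6 zmax 215.5
heldbase ray 7987 c [ 591.5 -340.7] size [110.1  47.7] ang 10.4 mean [ 597.5 -333.   213. ] zmed 213.0 zmax 213.0
   px [332. 204.] [ 68. 170.] 90.0
heldup depth 865 c [ 539.3 -338. ] size [ 8.  24.2] ang 10.0 mean [ 539.  -336.4  265.1] zmed 265.5 zmax 266.8
heldup ray 865 c [ 539.  -336.7] size [ 7.9 26. ] ang 10.0 mean [ 539.  -336.5  265. ] zmed 265.0 zmax 265.0
   px [253.5 212. ] [52. 17.] 90.0
```

Request:
play_rows([
  {"wx":0,"wy":0,"wz":-0.007,"dx":-12,"dy":13,"dz":-10,"hand":255},
  {"wx":0,"wy":0,"wz":0,"dx":-16,"dy":18,"dz":-15,"hand":255},
  {"wx":0,"wy":0,"wz":0,"dx":-16,"dy":18,"dz":-15,"hand":255},
  {"wx":0,"wy":0,"wz":0,"dx":-13,"dy":14,"dz":-15,"hand":255},
  {"wx":0,"wy":0,"wz":0,"dx":-8.2,"dy":10,"dz":-15,"hand":255},
  {"wx":0,"wy":0,"wz":0,"dx":0,"dy":0,"dz":-15,"hand":255},
  {"wx":0,"wy":0,"wz":0,"dx":0,"dy":0,"dz":0,"hand":255},
  {"wx":0,"wy":0,"wz":0,"dx":0,"dy":0,"dz":0,"hand":255},
  {"wx":0,"wy":0,"wz":0,"dx":0,"dy":0,"dz":0,"hand":255},
])

```text
clock: 11.1
tcp_pos: [480.9, -286.9, 157.4]
tcp_rot: [[-0.177, 0.984, 0.001], [0.984, 0.177, -0.0], [-0.001, 0.001, -1.0]]
force: [0.9, 0.2, -3.3]
width: 7.9
```

Request:
play_rows([
  {"wx":0,"wy":0,"wz":-0.005,"dx":-2,"dy":-1.6,"dz":-5,"hand":255},
  {"wx":0,"wy":0,"wz":0,"dx":0,"dy":0,"dz":-10,"hand":255},
  {"wx":0,"wy":0,"wz":0,"dx":0,"dy":0,"dz":-12,"hand":255},
  {"wx":0,"wy":0,"wz":0,"dx":0,"dy":0,"dz":-12,"hand":255},
  {"wx":0,"wy":0,"wz":0,"dx":0,"dy":0,"dz":-12,"hand":255},
  {"wx":0,"wy":0,"wz":0,"dx":0,"dy":0,"dz":-8,"hand":255},
  {"wx":0,"wy":0,"wz":0,"dx":0,"dy":0,"dz":-4,"hand":255},
  {"wx":0,"wy":0,"wz":0,"dx":0,"dy":0,"dz":0,"hand":255},
  {"wx":0,"wy":0,"wz":0,"dx":0,"dy":0,"dz":0,"hand":255},
  {"wx":0,"wy":0,"wz":0,"dx":0,"dy":0,"dz":0,"hand":255},
])

```text
clock: 11.93
tcp_pos: [478.4, -288.8, 93.8]
tcp_rot: [[-0.171, 0.985, 0.001], [0.985, 0.171, -0.0], [-0.001, 0.001, -1.0]]
force: [-0.2, 0.0, -2.4]
width: 7.6
```

Position and yaw match the target, so I lower it gently.

Request:
play_rows([
  {"wx":0,"wy":0,"wz":0,"dx":0,"dy":0,"dz":-2,"hand":255},
  {"wx":0,"wy":0,"wz":0,"dx":0,"dy":0,"dz":-2,"hand":255},
  {"wx":0,"wy":0,"wz":0,"dx":0,"dy":0,"dz":-2,"hand":255},
  {"wx":0,"wy":0,"wz":0,"dx":0,"dy":0,"dz":-1,"hand":255},
  {"wx":0,"wy":0,"wz":0,"dx":0,"dy":0,"dz":-1,"hand":255},
  {"wx":0,"wy":0,"wz":0,"dx":0,"dy":0,"dz":0,"hand":255},
  {"wx":0,"wy":0,"wz":0,"dx":0,"dy":0,"dz":0,"hand":255},
])

```text
clock: 12.52
tcp_pos: [478.1, -288.5, 85.3]
tcp_rot: [[-0.171, 0.985, 0.0], [0.985, 0.171, 0.0], [0.0, 0.0, -1.0]]
force: [-0.1, 0.7, -3.9]
width: 7.7
```

Request:
play_rows([
  {"wx":0,"wy":0,"wz":0,"dx":0,"dy":0,"dz":-0.7,"hand":255},
  {"wx":0,"wy":0,"wz":0,"dx":0,"dy":0,"dz":-0.7,"hand":255},
  {"wx":0,"wy":0,"wz":0,"dx":0,"dy":0,"dz":0,"hand":255},
  {"wx":0,"wy":0,"wz":0,"dx":0,"dy":0,"dz":0,"hand":255},
])

```text
clock: 12.85
tcp_pos: [478.2, -288.6, 84.2]
tcp_rot: [[-0.171, 0.985, 0.0], [0.985, 0.171, 0.0], [-0.0, 0.0, -1.0]]
force: [-2.1, 0.3, 2.3]
width: 8.2
```

Contact is light, about 5 N. I open the fingers and rise.

Request:
play_rows([
  {"wx":0,"wy":0,"wz":0,"dx":0,"dy":0,"dz":0,"hand":222},
  {"wx":0,"wy":0,"wz":0,"dx":0,"dy":0,"dz":0,"hand":215},
  {"wx":0,"wy":0,"wz":0,"dx":0,"dy":0,"dz":0,"hand":205},
  {"wx":0,"wy":0,"wz":0,"dx":0,"dy":0,"dz":0,"hand":190},
  {"wx":0,"wy":0,"wz":0,"dx":0,"dy":0,"dz":0,"hand":170},
  {"wx":0,"wy":0,"wz":0,"dx":0,"dy":0,"dz":0,"hand":150},
  {"wx":0,"wy":0,"wz":0,"dx":0,"dy":0,"dz":0,"hand":130},
  {"wx":0,"wy":0,"wz":0,"dx":0,"dy":0,"dz":0,"hand":130},
  {"wx":0,"wy":0,"wz":0,"dx":0,"dy":0,"dz":0,"hand":130},
  {"wx":0,"wy":0,"wz":0,"dx":0,"dy":0,"dz":0,"hand":130},
])

```text
clock: 13.68
tcp_pos: [478.1, -288.5, 83.9]
tcp_rot: [[-0.171, 0.985, 0.0], [0.985, 0.171, 0.0], [0.0, 0.0, -1.0]]
force: [-0.6, -0.2, 0.3]
width: 41.7
```

Request:
play_rows([
  {"wx":0,"wy":0,"wz":0,"dx":0,"dy":0,"dz":8,"hand":130},
  {"wx":0,"wy":0,"wz":0,"dx":0,"dy":0,"dz":20,"hand":130},
  {"wx":0,"wy":0,"wz":0,"dx":0,"dy":0,"dz":30,"hand":0},
  {"wx":0,"wy":0,"wz":0,"dx":8,"dy":-12,"dz":35,"hand":0},
  {"wx":0,"wy":0,"wz":0,"dx":15,"dy":-20,"dz":35,"hand":0},
  {"wx":0,"wy":0,"wz":0,"dx":15,"dy":-20,"dz":25,"hand":0},
  {"wx":0,"wy":0,"wz":0,"dx":15,"dy":-20,"dz":0,"hand":0},
  {"wx":0,"wy":0,"wz":0,"dx":10,"dy":-5,"dz":0,"hand":0},
  {"wx":0,"wy":0,"wz":0,"dx":0,"dy":0,"dz":0,"hand":0},
  {"wx":0,"wy":0,"wz":0,"dx":0,"dy":0,"dz":0,"hand":0},
])

```text
clock: 14.52
tcp_pos: [540.4, -364.9, 235.6]
tcp_rot: [[-0.171, 0.985, -0.001], [0.985, 0.171, -0.0], [0.0, -0.001, -1.0]]
force: [1.0, 0.1, -0.3]
width: 84.1
```

```bash
cat > chk.py <<'E'
from br import *
from st import st
import sys
st(); c=cam('wrist'); n=sys.argv[1]; save(n,c['color'],1.2); np.savez(n+'.npz',**c)
P=c['P']; hsv=cv2.cvtColor(c['color'],cv2.COLOR_RGB2HSV); ez=np.array([0,0,1.])
near=np.hypot(P[...,0]-536,P[...,1]+276)<100
def big(q):
    k=cv2.connectedComponentsWithStats(q.astype(np.uint8)); return k[1]==1+np.argmax(k[2][1:,4])
ux=np.array([.985,.171]); s=(P[...,:2]-np.array([544.6,-276.1]))@ux
for nm,q,h in (('lowup',near&(P[...,2]>90)&(P[...,2]<115)&(s>20),100),('loosebase',near&(P[...,2]>51.5)&(P[...,2]<61)&(hsv[...,1]<60),56),('looseup',near&(P[...,2]>98)&(P[...,2]<118)&(s<-40),108)):
    q=big(q); v,u=np.nonzero(q); X=ray(c,np.c_[u,v].astype(float),np.array([0,0,h]),ez); rect(P[q],nm+' depth'); rect(X,nm+' ray')
E
python3 chk.py w6
```

```text
14.52 [ 540.4 -364.9  235.6] [[-0.171, 0.985, -0.001], [0.985, 0.171, -0.0], [0.0, -0.001, -1.0]] F [ 1.   0.1 -0.3] M [-0.08  0.06 -0.02] w 84.1 q [  3.  26.  38.  81. -16.  78.  51.]
lowup depth 781 c [ 594.4 -267.6] size [ 8.4 69.3] ang 9.9 mean [ 593.4 -266.8   99.5] zmed 100.5 zmax 102.1
lowup ray 781 c [ 593.4 -268. ] size [10.5 68.7] ang 10.0 mean [ 593.3 -266.8  100. ] zmed 100.0 zmax 100.0
loosebase depth 5781 c [ 531.8 -278.9] size [102.2  69.2] ang 9.8 mean [ 531.3 -277.6   56.7] zmed 56.7 zmax 58.3
loosebase ray 5781 c [ 531.6 -279. ] size [102.7  69. ] ang 9.9 mean [ 531.3 -277.5   56. ] zmed 56.0 zmax 56.0
looseup depth 780 c [ 477.6 -288.4] size [ 8.8 69.4] ang 10.0 mean [ 478.2 -287.   107.6] zmed 108.4 zmax 110.0
looseup ray 780 c [ 478.6 -288.2] size [ 9.7 69.3] ang 9.9 mean [ 478.3 -287.   108. ] zmed 108.0 zmax 108.0
```

View pics/w6.png

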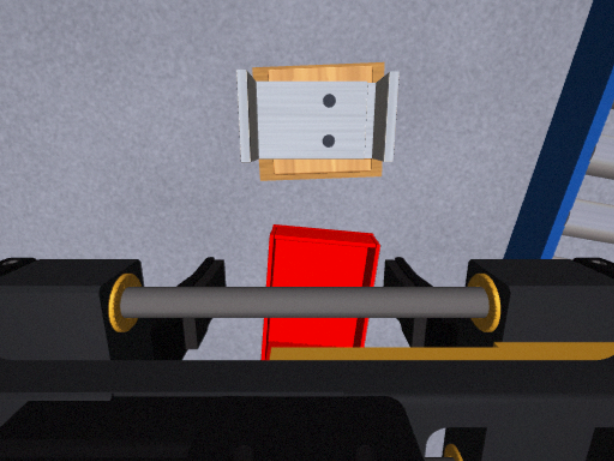

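The loose bracket lies flat on the lower base: the two uprights are about 118.6 mm apart, so the offset is about −16.6 mm. Both yaws are 9.9° and the lower bracket hasn't moved. Now I measure the latched bar precisely.

```bash
cat > bar.py <<'E'
from br import *
from scipy.spatial.transform import Rotation as Ro
n=np.array([.3723,-.0411,.9272]); n/=np.linalg.norm(n); F=np.array([506.5,267.5,98.6])
az=np.radians(-6.3); t=np.array([-np.sin(az),np.cos(az),0]); s=np.cross(t,n)
def bar(c,lo,hi):
    P=c['P']; hsv=cv2.cvtColor(c['color'],cv2.COLOR_RGB2HSV); h=(P-F)@n
    near=np.linalg.norm(P-F,axis=-1)<75
    red=((hsv[...,0]<8)|(hsv[...,0]>172))&(hsv[...,1]>150)|((hsv[...,1]<60)&(hsv[...,2]>200))
    q=near&red&(h>lo)&(h<hi); k=cv2.connectedComponentsWithStats(q.astype(np.uint8)); q=k[1]==1+np.argmax(k[2][1:,4])
    H=np.median(h[q]); v,u=np.nonzero(q); X=ray(c,np.c_[u,v].astype(float),F+H*n,n)
    a=np.c_[(X-F)@s,(X-F)@t].astype(np.float32); r=cv2.minAreaRect(a)
    print('top h',H.round(1),'n',len(u),'rect c(s,t)',np.round(r[0],1),np.round(r[1],1),r[2])
    w=np.linalg.svd(a-a.mean(0),full_matrices=False)[2][0]; print('pca deg',np.degrees(np.arctan2(w[1],w[0]))%180, 'C',(F+r[0][0]*s+r[0][1]*t).round(1))
if __name__=='__main__':
    bar(dict(np.load('w2.npz')),50,64); bar(dict(np.load('w3.npz')),42,56)
    print(s.round(4),t.round(4))
E
python3 bar.py
```

```text
top h 56.0 n 918 rect c(s,t) [-1.  -0.6] [17.8 51.7] 84.20336151123047
pca deg 174.03114 C [505.5 267.   99. ]
top h 48.7 n 1026 rect c(s,t) [-1.1 -0.7] [51.7 18.3] 34.432945251464844
pca deg 34.908276 C [505.4 266.9  99. ]
[ 0.9216 -0.1017 -0.3746] [0.1097 0.994  0.    ]
```

```bash
python3 - <<'E'
from bar import *
from st import st
o=st(); R=np.array(o['tcp_rot']); th=np.radians(34.7); y=-s*np.sin(th)+t*np.cos(th); z=-n; T=np.c_[np.cross(y,z),y,z]
tilt=Ro.from_rotvec([.042,.382,0]).as_matrix(); V=tilt.T@T; print('V',V.round(3).tolist()); d=Ro.from_matrix(V@R.T).as_rotvec(); print('yaw rotvec',d)
C=np.array([505.5,267,99.]); 
for h in (48,110): print(h,(C+h*n).round(1),'delta',(C+h*n-o['tcp_pos']).round(1))
print(n)
E
```

```text
14.57 [ 540.1 -364.5  235.7] [[-0.171, 0.985, -0.001], [0.985, 0.171, 0.0], [0.0, -0.001, -1.0]] F [ 0.5  0.6 -0.2] M [-0.1   0.08 -0.  ] w 85.2 q [  3.  26.  38.  81. -16.  78.  51.]
V [[-0.88, -0.476, 0.0], [-0.476, 0.88, 0.0], [-0.0, -0.0, -1.0]]
yaw rotvec [ 2.48069577e-04 -1.27773830e-03  1.89440912e+00]
48 [523.4 265.  143.5] delta [-16.7 629.6 -92.2]
110 [546.5 262.5 201. ] delta [  6.4 627.  -34.7]
[ 0.37230068 -0.04110008  0.9272017 ]
```

Request:
play_rows([
  {"wx":0,"wy":0,"wz":0.1052,"dx":0,"dy":20,"dz":2,"hand":0},
  {"wx":0,"wy":0,"wz":0.1052,"dx":0,"dy":32,"dz":2,"hand":0},
  {"wx":0,"wy":0,"wz":0.1052,"dx":0,"dy":32,"dz":2,"hand":0},
  {"wx":0,"wy":0,"wz":0.1052,"dx":0,"dy":32,"dz":2,"hand":0},
  {"wx":0,"wy":0,"wz":0.1052,"dx":0,"dy":32,"dz":2,"hand":0},
  {"wx":0,"wy":0,"wz":0.1052,"dx":0,"dy":32,"dz":2,"hand":0},
  {"wx":0,"wy":0,"wz":0.1052,"dx":0,"dy":32,"dz":2,"hand":0},
  {"wx":0,"wy":0,"wz":0.1052,"dx":0,"dy":32,"dz":2,"hand":0},
  {"wx":0,"wy":0,"wz":0.1052,"dx":0,"dy":32,"dz":2,"hand":0},
  {"wx":0,"wy":0,"wz":0.1052,"dx":0,"dy":32,"dz":2,"hand":0},
  {"wx":0,"wy":0,"wz":0.1052,"dx":0,"dy":32,"dz":2,"hand":0},
  {"wx":0,"wy":0,"wz":0.1052,"dx":0,"dy":32,"dz":2,"hand":0},
])

```text
clock: 15.57
tcp_pos: [539.3, 8.8, 260.3]
tcp_rot: [[-0.992, 0.13, 0.0], [0.13, 0.992, 0.0], [-0.0, 0.0, -1.0]]
force: [1.3, 0.6, -0.3]
width: 87.2
```

Request:
play_rows([
  {"wx":0,"wy":0,"wz":0.1052,"dx":0,"dy":30,"dz":0,"hand":0},
  {"wx":0,"wy":0,"wz":0.1052,"dx":0,"dy":30,"dz":0,"hand":0},
  {"wx":0,"wy":0,"wz":0.1052,"dx":0,"dy":30,"dz":0,"hand":0},
  {"wx":0,"wy":0,"wz":0.1052,"dx":0,"dy":30,"dz":0,"hand":0},
  {"wx":0,"wy":0,"wz":0.1052,"dx":0,"dy":30,"dz":0,"hand":0},
  {"wx":0,"wy":0,"wz":0.1052,"dx":0,"dy":30,"dz":0,"hand":0},
  {"wx":0.0105,"wy":0.0955,"wz":0,"dx":3,"dy":20,"dz":-10,"hand":0},
  {"wx":0.0105,"wy":0.0955,"wz":0,"dx":3,"dy":20,"dz":-10,"hand":0},
  {"wx":0.0105,"wy":0.0955,"wz":0,"dx":3,"dy":16,"dz":-10,"hand":0},
  {"wx":0.0105,"wy":0.0955,"wz":0,"dx":3,"dy":16,"dz":-10,"hand":0},
  {"wx":0,"wy":0,"wz":0,"dx":0,"dy":0,"dz":0,"hand":0},
  {"wx":0,"wy":0,"wz":0,"dx":0,"dy":0,"dz":0,"hand":0},
])

```text
clock: 16.57
tcp_pos: [551.8, 259.1, 216.8]
tcp_rot: [[-0.819, -0.434, -0.377], [-0.481, 0.876, 0.038], [0.314, 0.212, -0.926]]
force: [-0.1, 0.2, 0.9]
width: 87.1
```

```bash
cat > err.py <<'E'
from bar import *
from st import st
import sys
th=np.radians(float(sys.argv[1])); h=float(sys.argv[2]); y=-s*np.sin(th)+t*np.cos(th); z=-n; T=np.c_[np.cross(y,z),y,z]
o=st(); p=o['tcp_pos']-np.array([505.5,267,99.]); print('h',(p@n).round(1),'lat s,t',(p@s).round(1),(p@t).round(1),'to target',(h*n-p).round(1),'rot',Ro.from_matrix(T@np.array(o['tcp_rot']).T).as_rotvec().round(4))
E
python3 err.py 34.7 48; python3 - <<'E'
from bar import *
c=cam('wrist'); np.savez('w7.npz',**c); bar(c,42,56)
E
```

```text
16.57 [551.8 259.1 216.8] [[-0.819, -0.434, -0.377], [-0.481, 0.876, 0.038], [0.314, 0.212, -0.926]] F [-0.1  0.2  0.9] M [ 0.04 -0.42 -0.01] w 87.1 q [-28.  33.   7.  71. -14.  97.  98.]
h 126.7 lat s,t -0.6 -2.8 to target [-28.5   5.9 -73.2] rot [ 0.0035 -0.0048 -0.0002]
top h 48.7 n 1171 rect c(s,t) [-1.6 -1.4] [51.3 17.5] 34.28377914428711
pca deg 34.510918 C [504.9 266.3  99.2]
```

The bar is still latched at 34.5° with a consistent centre. I descend over it and grip.

Request:
play_rows([
  {"wx":0.0035,"wy":-0.0048,"wz":0,"dx":-5.8,"dy":1.1,"dz":-14.6,"hand":0},
  {"wx":0,"wy":0,"wz":0,"dx":-5.8,"dy":1.1,"dz":-14.6,"hand":0},
  {"wx":0,"wy":0,"wz":0,"dx":-5.8,"dy":1.1,"dz":-14.6,"hand":60},
  {"wx":0,"wy":0,"wz":0,"dx":-5.8,"dy":1.1,"dz":-14.6,"hand":120},
  {"wx":0,"wy":0,"wz":0,"dx":-5.5,"dy":1.0,"dz":-14.0,"hand":140},
  {"wx":0,"wy":0,"wz":0,"dx":0,"dy":0,"dz":0,"hand":140},
  {"wx":0,"wy":0,"wz":0,"dx":0,"dy":0,"dz":0,"hand":140},
  {"wx":0,"wy":0,"wz":0,"dx":0,"dy":0,"dz":0,"hand":140},
])

```text
clock: 17.28
tcp_pos: [524.6, 264.4, 150.1]
tcp_rot: [[-0.823, -0.436, -0.365], [-0.483, 0.874, 0.046], [0.299, 0.214, -0.93]]
force: [0.0, 0.6, 0.5]
width: 55.3
```

```bash
python3 err.py 34.7 48
```

```text
17.28 [524.6 264.4 150.1] [[-0.823, -0.436, -0.365], [-0.483, 0.874, 0.046], [0.299, 0.214, -0.93]] F [0.  0.6 0.5] M [ 0.02 -0.37 -0.05] w 55.3 q [-29.  32.   6.  80. -14.  87.  98.]
h 54.6 lat s,t -1.2 -0.5 to target [-1.3  0.6 -6.6] rot [-0.0045  0.0083  0.0007]
```

Request:
play_rows([
  {"wx":-0.0045,"wy":0.008,"wz":0,"dx":-1.4,"dy":0.3,"dz":-6.2,"hand":140},
  {"wx":0,"wy":0,"wz":0,"dx":0,"dy":0,"dz":0,"hand":190},
  {"wx":0,"wy":0,"wz":0,"dx":0,"dy":0,"dz":0,"hand":255},
  {"wx":0,"wy":0,"wz":0,"dx":0,"dy":0,"dz":0,"hand":255},
  {"wx":0,"wy":0,"wz":0,"dx":0,"dy":0,"dz":0,"hand":255},
  {"wx":0,"wy":0,"wz":0,"dx":0,"dy":0,"dz":0,"hand":255},
  {"wx":0,"wy":0,"wz":0,"dx":0,"dy":0,"dz":0,"hand":255},
  {"wx":0,"wy":0,"wz":0,"dx":0,"dy":0,"dz":0,"hand":255},
  {"wx":0,"wy":0,"wz":0,"dx":0,"dy":0,"dz":0,"hand":255},
  {"wx":0,"wy":0,"wz":0,"dx":0,"dy":0,"dz":0,"hand":255},
  {"wx":0,"wy":0,"wz":0,"dx":0,"dy":0,"dz":0,"hand":255},
  {"wx":0,"wy":0,"wz":0,"dx":0,"dy":0,"dz":0,"hand":255},
])

```text
clock: 18.28
tcp_pos: [522.5, 265.1, 141.3]
tcp_rot: [[-0.819, -0.433, -0.376], [-0.482, 0.876, 0.04], [0.311, 0.214, -0.926]]
force: [0.4, 1.8, 1.8]
width: 18.0
```

```bash
python3 err.py 34.7 48
```

```text
18.28 [522.5 265.1 141.3] [[-0.819, -0.433, -0.376], [-0.482, 0.876, 0.04], [0.311, 0.214, -0.926]] F [0.4 1.8 1.8] M [ 0.5  -0.12 -0.23] w 18.0 q [-29.  32.   6.  80. -14.  87.  98.]
h 45.6 lat s,t 0.0 -0.0 to target [ 0.8 -0.1  2.2] rot [ 0.0009 -0.0035  0.0005]
```

Request:
play_rows([
  {"wx":-0.0372,"wy":0.0041,"wz":-0.0927,"dx":0,"dy":0,"dz":0,"hand":255},
  {"wx":-0.0372,"wy":0.0041,"wz":-0.0927,"dx":0,"dy":0,"dz":0,"hand":255},
  {"wx":-0.0372,"wy":0.0041,"wz":-0.0927,"dx":0,"dy":0,"dz":0,"hand":255},
  {"wx":-0.0372,"wy":0.0041,"wz":-0.0927,"dx":0,"dy":0,"dz":0,"hand":255},
  {"wx":-0.0372,"wy":0.0041,"wz":-0.0927,"dx":0,"dy":0,"dz":0,"hand":255},
  {"wx":-0.0372,"wy":0.0041,"wz":-0.0927,"dx":0,"dy":0,"dz":0,"hand":255},
])

```text
clock: 18.78
tcp_pos: [522.4, 265.9, 141.7]
tcp_rot: [[-0.92, 0.11, -0.375], [0.1, 0.994, 0.044], [0.378, 0.003, -0.926]]
force: [-1.2, 4.0, 3.9]
width: 17.5
```

Request:
play_rows([
  {"wx":-0.0372,"wy":0.0041,"wz":-0.0927,"dx":0,"dy":0,"dz":0,"hand":255},
  {"wx":-0.0372,"wy":0.0041,"wz":-0.0927,"dx":0,"dy":0,"dz":0,"hand":255},
  {"wx":-0.0372,"wy":0.0041,"wz":-0.0927,"dx":0,"dy":0,"dz":0,"hand":255},
  {"wx":-0.0372,"wy":0.0041,"wz":-0.0927,"dx":0,"dy":0,"dz":0,"hand":255},
  {"wx":-0.0372,"wy":0.0041,"wz":-0.0927,"dx":0,"dy":0,"dz":0,"hand":255},
  {"wx":0,"wy":0,"wz":0,"dx":0,"dy":0,"dz":0,"hand":255},
  {"wx":0,"wy":0,"wz":0,"dx":0,"dy":0,"dz":0,"hand":255},
])

```text
clock: 19.37
tcp_pos: [522.8, 266.5, 142.2]
tcp_rot: [[-0.758, 0.535, -0.373], [0.56, 0.827, 0.046], [0.333, -0.174, -0.927]]
force: [0.4, 5.4, 5.1]
width: 17.7
```

```bash
python3 err.py -28.3 48
```

```text
19.37 [522.8 266.5 142.2] [[-0.758, 0.535, -0.373], [0.56, 0.827, 0.046], [0.333, -0.174, -0.927]] F [0.4 5.4 5.1] M [ 1.36 -0.09 -0.37] w 17.7 q [-38.  33.  18.  81. -20.  88.  39.]
h 46.5 lat s,t -0.2 1.4 to target [ 0.6 -1.5  1.3] rot [-0.0048 -0.0009  0.0016]
```

Turned 63°, against a release angle of about 41°. I let it rise along the axis, then open and withdraw.

Request:
play_rows([
  {"wx":0,"wy":0,"wz":0,"dx":0.8,"dy":-0.5,"dz":2,"hand":255},
  {"wx":0,"wy":0,"wz":0,"dx":0.8,"dy":-0.5,"dz":2,"hand":255},
  {"wx":0,"wy":0,"wz":0,"dx":0.8,"dy":-0.1,"dz":2,"hand":255},
  {"wx":0,"wy":0,"wz":0,"dx":0.8,"dy":-0.1,"dz":2,"hand":255},
  {"wx":0,"wy":0,"wz":0,"dx":0,"dy":0,"dz":0,"hand":255},
  {"wx":0,"wy":0,"wz":0,"dx":0,"dy":0,"dz":0,"hand":255},
])

```text
clock: 19.87
tcp_pos: [525.2, 266.1, 148.4]
tcp_rot: [[-0.758, 0.533, -0.375], [0.559, 0.828, 0.046], [0.335, -0.175, -0.926]]
force: [0.5, 9.2, -6.3]
width: 17.8
```

Request:
play_rows([
  {"wx":0,"wy":0,"wz":0,"dx":0,"dy":0,"dz":0,"hand":160},
  {"wx":0,"wy":0,"wz":0,"dx":0,"dy":0,"dz":0,"hand":80},
  {"wx":0,"wy":0,"wz":0,"dx":0,"dy":0,"dz":0,"hand":0},
  {"wx":0,"wy":0,"wz":0,"dx":0,"dy":0,"dz":0,"hand":0},
  {"wx":0,"wy":0,"wz":0,"dx":0,"dy":0,"dz":0,"hand":0},
  {"wx":0,"wy":0,"wz":0,"dx":0,"dy":0,"dz":0,"hand":0},
  {"wx":0,"wy":0,"wz":0,"dx":3.7,"dy":-0.4,"dz":9.3,"hand":0},
  {"wx":0,"wy":0,"wz":0,"dx":9.3,"dy":-1,"dz":23.2,"hand":0},
  {"wx":0,"wy":0,"wz":0,"dx":11.2,"dy":-1.2,"dz":27.8,"hand":0},
  {"wx":0,"wy":0,"wz":0,"dx":11.2,"dy":-1.2,"dz":27.8,"hand":0},
  {"wx":0,"wy":0,"wz":0,"dx":0,"dy":0,"dz":0,"hand":0},
  {"wx":0,"wy":0,"wz":0,"dx":0,"dy":0,"dz":0,"hand":0},
])

```text
clock: 20.87
tcp_pos: [562.6, 259.3, 239.2]
tcp_rot: [[-0.758, 0.536, -0.371], [0.562, 0.826, 0.045], [0.331, -0.174, -0.928]]
force: [-0.2, 0.1, -0.6]
width: 84.6
```

```bash
python3 - <<'E'
from bar import *
from st import st
st(); c=cam('wrist'); np.savez('w8.npz',**c); bar(c,42,64)
t_=cam('top'); np.savez('top2.npz',**t_); s_=cam('scene'); im=np.vstack([np.hstack([c['color'],t_['color']])]); save('fin',im,0.75)
E
```

```text
20.87 [562.6 259.3 239.2] [[-0.758, 0.536, -0.371], [0.562, 0.826, 0.045], [0.331, -0.174, -0.928]] F [-0.2  0.1 -0.6] M [-0.08 -0.48 -0.  ] w 84.6 q [-35.  34.  20.  68. -20. 100.  38.]
top h 56.1 n 1082 rect c(s,t) [-1.7 -0. ] [18.5 52.8] 84.3016586303711
pca deg 173.98203 C [504.9 267.6  99.2]
```

View pics/fin.png

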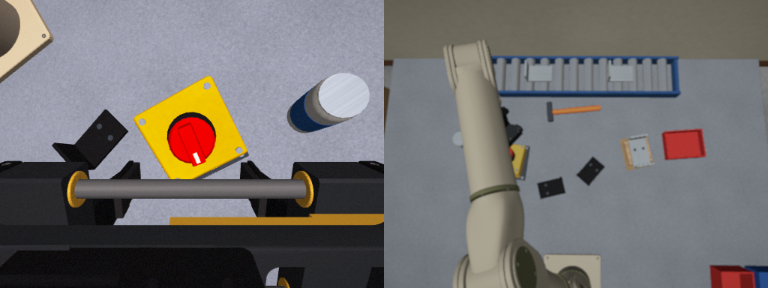

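The stop is out again: bar top at 56.1 mm and −6°, the same as at the start. The wrist half shows the head raised at (190,140); the top half shows the stacked brackets at (638,152) and the mallet, can and tray undisturbed. I hand it in.

```bash
python3 -c "
from bench import bot
print(bot.sign_off())"
```

```text
the job is handed in; nothing more can be done
None
```

I did the job in order and handed it in at about 21 s of the 72 s allowed; no verdict was reported.

- **Latching:** I pushed the stop to its hard end. After backing off, the bar sat about 7–8 mm lower and had turned to 34.7° on the face. It was still there when I came back to it. The push peaked at about 46 N on the wrist. That is more than the 10–15 N needed, but below the 120 N wrist limit. The 40 N limit is on the arm and gripper body, and only the fingertips pushed.
- **Bracket:** The wrist view after release showed the loose bracket flat on the lower base, with its upright at the opposite end. The offset was about −16.6 mm, sideways error under about 1 mm, and both yaws 9.9°. The lower bracket had not moved measurably. Contact at set-down was about 5 N.
- **Reset:** I turned the knob 63° clockwise, let it rise and opened the fingers. The bar top is back at 56.1 mm above the face and −6°, as at the start. The gripper is clear and the wrist force is about 0.

The first move call was refused because keys were missing from its rows; nothing moved. The top and scene cameras disagreed with the wrist camera by about 2–6 mm, so I used the wrist camera for all precise positions. I checked the mallet, can and tray only by eye in the last pictures; they showed no shift.

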